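# Hang the slide rack on the dip arm behind its gravity keeper

## Task

Get the loaded slide rack ready for dipping: carry it upright by its handle, hang the handle's middle on the outer end of the dip arm with the arm between the two collars, and let go so that it hangs freely. Then push the handle back along the arm, so that it lifts the gravity keeper and goes fully home and the keeper drops shut behind it. Leave the rack hanging straight and untouched, and do not disturb the tub, jar, bottle or slide box.

Things in the scene. Friction and masses are not known exactly. Their poses are not given: they have to be found in the camera images.
- slide_rack: White plastic rack of glass slides, 66 (x) x 100 (y) x 42 mm, standing on the bench, about 0.26 kg. A rigid steel handle rises from its two ends: flat uprights (inner faces at y = +-49.5 mm) and a level top bar along y, 10 mm wide (x), 8 mm high, underside 105 mm above the foot; open between rack and bar. Origin under the centre at the foot; centre of mass on the centre line, about 40 mm up.
- handle_mid (a point): Middle of the underside of the handle's top bar (rack frame 0, 0, 105 mm; axes as the rack's). On the bar sit two collars, discs of 16 mm diameter, 4 mm thick, inner faces at y = +-10 mm, the arm's place being between them. From y = 14 to 49 mm on either side the flat-sided bar is free for the fingers.
- dip_stand: Fixed stand of a slide dipper: grey base plate, white drive housing and guide rods at its rear (+x), all below 240 mm and at least 48 mm behind home_seat; a fixed level steel dip arm points to its -x. Arm 12 mm wide, 13 mm deep, flat top 202 mm above the bench. Origin on the bench below home_seat, z up. Behind the bench is a window; an upright window post stands near x 0.52, y 0.49 m.
- home_seat (a point): Point on the arm's flat top where handle_mid lies when the handle is fully home: bar against the arm's shoulder (a 12 mm step up, 5 mm behind this point) or up to 2 mm off it. Axes as the stand's: x runs back along the arm towards the shoulder, y across it, z up.
- outer_seat (a point): Point on the arm's flat top 47 mm out (-x) from home_seat, on the arm's free outer part: a bar centred 38 to 61 mm out from home lies clear between keeper and tip. The arm ends in an upturned tip, 67 to 73 mm out from home_seat and 7 mm higher than the arm's top. Axes as the stand's.
- keeper (a joint): Steel flap, 14 to 19 mm wide, hinged on a pin in the arm 20 mm behind home_seat. 0 = fallen shut; grows as its nose lifts (rad, to 1.2). No spring: its own 60 g closes it. Shut, the nose hangs to 2 mm over the arm, 7 to 12 mm out from home_seat, then a ramp rises outward to 12 mm height at 31 mm out. A bar pushed in lifts it by about 0.2 rad (under 5 N) and it falls behind the bar.
- bath: Black round plastic tub, 136 x 146 x 73 mm, loose, on the stand's base plate under the arm, its rim 83 mm above the bench. To be left there. Origin under its middle.
- staining_jar: Bystander: square glass jar with black lid, 58 x 55 x 86 mm. Origin under its middle.
- amber_bottle: Bystander: brown glass bottle, 48 mm diameter, 113 mm high. Origin under its middle.
- slide_pack: Bystander: white cardboard slide box, 32 x 82 x 54 mm. Origin under its middle.

How it is judged:
On the way:
1. the rack, let go, hangs by its handle on the outer part of the arm, in front of the keeper (x of handle_mid in the frame of home_seat between -0.066 and -0.026 m and y of handle_mid in the frame of home_seat between -0.007 and 0.007 m and z of handle_mid in the frame of home_seat between -0.004 and 0.003 m and contact force between the fingers and slide_rack below 0.05 N), for 0.3 s.
At the end, for the whole second after the job is handed in: The handle's bar lies on the arm at the home seat (its middle within 5 mm along the arm, 6 mm sideways and 3 to 4 mm in height), the keeper has fallen behind it (below 0.04 rad), and the rack hangs at rest, upright within 0.1 rad and square to the arm within 0.15 rad (x of handle_mid in the frame of home_seat between -0.005 and 0.003 m and y of handle_mid in the frame of home_seat between -0.006 and 0.006 m and z of handle_mid in the frame of home_seat between -0.004 and 0.003 m and value of joint keeper below 0.04 rad and angle between slide_rack's own z axis and vertical below 0.1 rad and angle between the x axis of slide_rack and the x axis of dip_stand, either way round below 0.15 rad and linear speed of slide_rack below 0.03 m/s); the robot touches nothing.
It fails at once if the rack of glass slides is tipped by more than 30 degrees (angle between slide_rack's own z axis and vertical above 0.52 rad).
It fails at once if the tub is shifted by more than 25 mm (distance of bath from where it was at the start of the episode above 0.025 m).
It fails at once if the jar, the bottle or the slide box is shifted by more than 25 mm (distance of any of staining_jar, amber_bottle, slide_pack from where it was at the start of the episode above 0.025 m).
It also fails if it takes over 51 s, if anything falls off the work surface, if the arm or the gripper's body presses on something with over 40 N, if the wrist force passes 120 N, or if a joint passes its speed limit or range.

## Robot

A 6-joint arm with a two-finger parallel gripper is mounted at the origin on the work surface; the furniture and walls round the work are solid. World frame = base frame: x ahead of the robot, y to its left, z up, the work surface at z = 0. Lengths are in m, angles in rad, forces in N, time in s.
With the tool pointing down it reaches from about 0.4 to 0.825 m from the base axis. Payload 7 kg.
Tool frame: the origin (TCP) lies at the centre of the arm's flange, where the gripper is bolted on; the fingertips stand 173 mm ahead of it and the grasp point (between the pads) lies ahead of it (r.hold_point_z is the z of the grasp point in the tool frame, in m); z points along the fingers, y is the line along which they close (so a half turn about z gives the same grasp; the last joint's range is limited). The gripper opens to 85 mm and grips with 20 to 120 N. Pads are 22 mm wide; open, the fingers measure 114 mm over their backs; the gripper's body (76 mm by 85 mm) begins 54 mm behind the grasp point. The pads swing forward as they close: fully open they stand 13 mm farther back than shut.
Start: joints at [1.469, 0.359, 0.012, 0, -1.224, -0.288], TCP at [0.257, 0.624, 0.405] pointing down, gripper open.
Joint ranges: [-3.07, 3.07], [-1.43, 2.12], [-1.02, 1.25], [-3.03, 1.67], [-3.05, -0], [-3.03, 3.03]. Speed limits (rad/s): [2.39, 2.39, 3.01, 3.14, 3.14, 3.14].

## Interface

Orientations are given as [roll, pitch, yaw] about the fixed x, y, z axes, in that order (R = Rz(yaw) Ry(pitch) Rx(roll)).
In Python, from cell import r, eyes, telemetry gives the robot as it stands (r), with the cameras (eyes) and the readings (telemetry).
- The arm moves only by the tool creep_tool, called after "Emit:" as name(argument=value, ...) on one line, values as JSON. Schema: {"type":"object","properties":{"offsets":{"type":"string"},"aperture":{"type":"number"},"grip_n":{"type":"number"},"only":{"type":"string"},"quiet":{"type":"boolean"},"lines":{"type":"string"}},"required":["offsets"],"additionalProperties":false}. offsets is a string of 1 to 20 rows, parted by semicolons, with the numbers parted by spaces; each row has 6 numbers: dx, dy, dz in m, then a rotation vector rx, ry, rz in rad; each row is the pose to reach, as a shift and turn from the pose commanded when the call began, along the tool's axes at that moment; what a row does not reach only later rows make up. A row lasts 1/10 s, in which the tool goes at most 0.05 m and 0.15 rad, less where a joint would pass 70% of its speed; a pose out of reach is approached as far as the arm can. aperture is the finger opening in m, set as the call begins (left out keeps the last). The fingers move at their own pace and stop on an object; grip_n is the grip in N (left out, the last holds). Time passes only in rows, so rows that do not move let the fingers close. The tool returns the time, the measured TCP pose, the force, the opening and the grip force at its end. only (a regular expression) keeps the lines of the reply that match it, lines (a string "A,B") keeps lines A to B, and quiet returns only ok. Input that does not fit is refused with a message, and nothing moves.
- telemetry.observe(): the state, without advancing time (a new reading comes with each control period).
- eyes.grab_frame(name): name is "scene" or "top" or "wrist"; returns the picture (480x640x3 uint8, red, green, blue); there is no depth.
- eyes.get_calibration(name): a dict with "fx", "fy", "cx", "cy" (pixels), "k1" (the pictures are not rectified: a ray, as slopes to the right and down, at radius r is drawn at 1 + k1 r^2 times it, then the intrinsics apply), "xyz" and "rotation" of the camera in the world; the wrist camera has in their place "mount" (4x4, takes a point from camera to tool coordinates, whose origin is the TCP and whose axes are the flange's). Camera axes: x right, y up, looking along -z (the intrinsics and any distortion apply to the point x, -y, -z); pixel columns grow to the right and rows downward; lengths in m; the calibration is good to about 2 mm. A picture is of the moment at which its call begins: read the wrist's pose just before it. get_calibration takes no time and is no camera call.
- r.job_done(): hands the job in; it is judged then, once.
The state is a dict: "clock": time; "joint_positions": joint angles; "joint_velocities": joint speeds; "joint_torque": joint torques, N m; "eef_pos": TCP position; "tool_rot": TCP orientation; "contact_force": force on the tool from outside, world axes, zero at the start; "moment": the same for the moment, N m; "grip_width": finger opening in m; "finger_force": force on a finger pad.
Only numpy, scipy, OpenCV 4.12 (cv2) and the standard library are available. Lean on these libraries where they do the work, as an engineer would, in place of code of your own. Each camera call takes 0.05 s, during which the arm holds its last target. There are 200 camera calls.

## Working session

There is one attempt and no reset: what is moved stays moved. The work goes in short steps, Python scripts to look and compute and a tool call to move; the robot and the scene stay as the last step left them, time stands still between calls to the robot, and variables do not carry over. Pictures are saved under pics/ and viewed, at most 10 in all, crops included, and the job is handed in when it is done.

```bash
ls; mkdir -p pics
```

Run:
```python
from cell import r, eyes, telemetry
import cv2
o=telemetry.observe();print(o['clock'],o['eef_pos'],o['tool_rot'],o['grip_width'],r.hold_point_z)
for n in("scene","top","wrist"):
    cv2.imwrite(f"pics/{n}0.png",eyes.grab_frame(n)[:,:,::-1]);print(n,eyes.get_calibration(n))
```

```text
cell.py
pics
0.0 [0.25643817 0.62418714 0.40376075] [ 3.13993429e+00 -1.57023662e-04 -3.89941226e-01] 0.08537085718274444 0.1547
scene {'fx': 521.9481616613001, 'fy': 521.9481616613001, 'cx': 316.5803395943351, 'cy': 237.97110500516416, 'k1': -0.0077706844971994855, 'xyz': array([-0.31272664, -0.66611124,  0.69831394]), 'rotation': array([ 1.07570863,  0.01673185, -0.84535408])}
top {'fx': 512.9479312195036, 'fy': 512.9479312195036, 'cx': 315.00781997833116, 'cy': 241.7871739118755, 'k1': -0.1422245529574226, 'xyz': array([0.31992814, 0.02699117, 1.05871187]), 'rotation': array([ 0.13572677,  0.02028524, -1.59610795])}
wrist {'fx': 365.19832482861625, 'fy': 365.19832482861625, 'cx': 319.77889620032136, 'cy': 239.51057098237763, 'k1': -0.02704259193315003, 'mount': array([[-7.20416255e-04,  9.55291245e-01,  2.95665551e-01,
         7.60766036e-02],
       [ 9.99999620e-01,  5.43241564e-04,  6.81384999e-04,
        -1.95400624e-04],
       [ 4.90303307e-04,  2.95665930e-01, -9.55291274e-01,
         3.15051534e-02],
       [ 0.00000000e+00,  0.00000000e+00,  0.00000000e+00,
         1.00000000e+00]])}
```

View pics/top0.png

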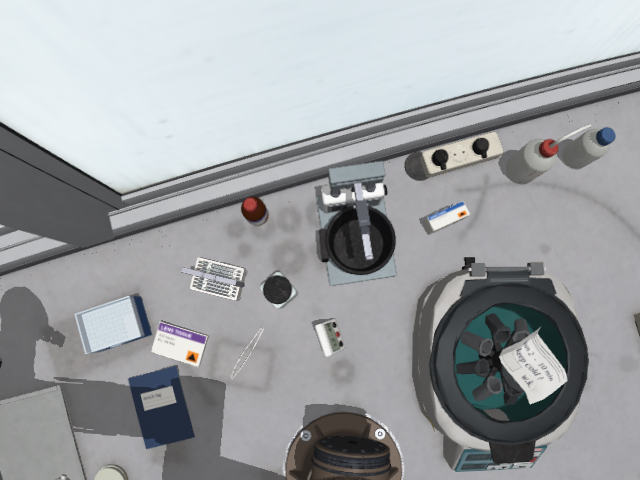

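View pics/scene0.png

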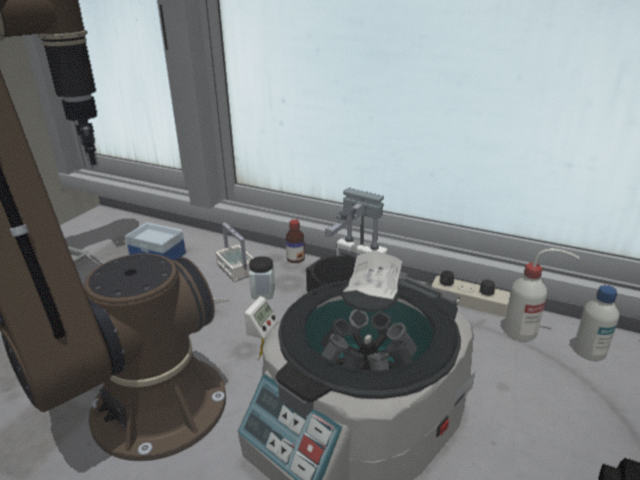

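The top view shows the rack at about (217,280) with its bar across it. The dip arm runs from about (360,190) to its tip near (367,258), over the tub. I'll enlarge crops to measure these.

Create h.py:
```python
import numpy as np, cv2
from cell import r, eyes, telemetry
from scipy.spatial.transform import Rotation as R
def cam(n,o=None):
    c=eyes.get_calibration(n)
    if n=="wrist":
        T=np.eye(4);T[:3,:3]=R.from_euler('xyz',o['tool_rot']).as_matrix();T[:3,3]=o['eef_pos'];M=T@c['mount'];return c,M[:3,:3],M[:3,3]
    return c,R.from_euler('xyz',c['rotation']).as_matrix(),np.array(c['xyz'])
def K(c): return np.array([[c['fx'],0,c['cx']],[0,c['fy'],c['cy']],[0,0,1]]),np.array([c['k1'],0,0,0,0.])
def ray(n,uv,o=None):
    c,Rm,t=cam(n,o);k,d=K(c)
    p=cv2.undistortPoints(np.array([[uv]],float),k,d)[0,0]
    return t,Rm@np.array([p[0],-p[1],-1])
def onz(n,uv,z,o=None):
    t,d=ray(n,uv,o);return t+d*(z-t[2])/d[2]
def proj(n,X,o=None):
    c,Rm,t=cam(n,o);k,d=K(c);q=(np.atleast_2d(X)-t)@Rm*[1,-1,-1]
    return cv2.projectPoints(q,np.zeros(3),np.zeros(3),k,d)[0][:,0]
```

Run:
```python
import cv2,numpy as np
t=cv2.imread('pics/top0.png');s=cv2.imread('pics/scene0.png')
a=cv2.resize(t[250:310,170:260],None,fx=4.4,fy=4.4,interpolation=3)
b=cv2.resize(t[170:290,310:410],None,fx=4,fy=4,interpolation=3)
b2=np.zeros((480,400,3),np.uint8);b2[:]=b
o=np.zeros((480,800,3),np.uint8);o[:264,:396]=a;o[:,400:]=b2
cv2.imwrite('pics/c1.png',o)
```

Run:
```python
from h import *
print(onz('top',(217,280),.0),onz('top',(212,275),.113),onz('top',(367,258),.205),onz('top',(361,185),.21),onz('top',(277,290),.086),onz('top',(254,208),.113))
```

```text
[0.39045787 0.25096222 0.        ] [0.39247073 0.23648738 0.113     ] [ 0.40714728 -0.04487421  0.205     ] [ 0.53133794 -0.03926163  0.21      ] [0.36301103 0.11776945 0.086     ] [0.51713867 0.1564189  0.113     ]
```

View pics/c1.png

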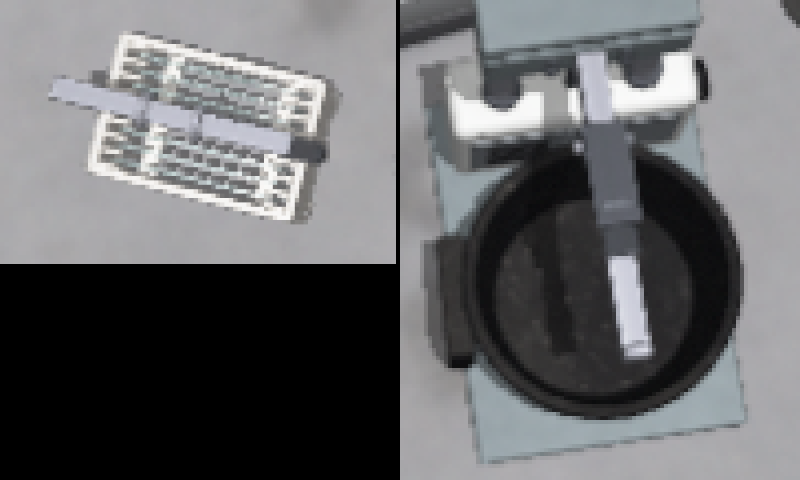

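View pics/wrist0.png

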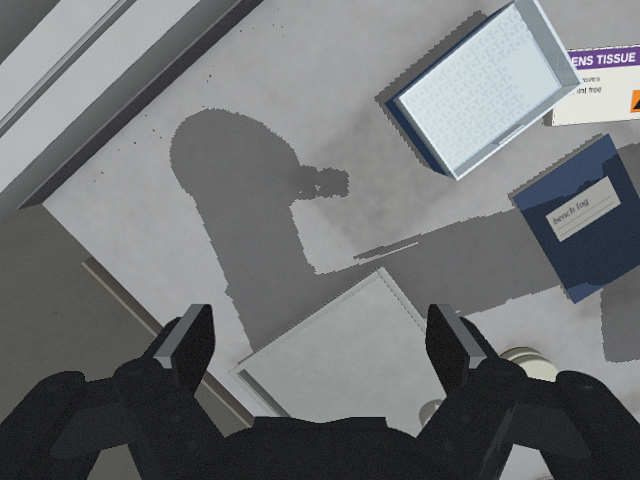

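The crop shows the rack bar running from about (181,270) to (244,284), with the collars centred at about (209,276). The bright arm tip is near (369,258), and the arm goes back to the hinge near (358,184). Next I'll work out metric estimates, then take a closer wrist view.

Run:
```python
from h import *
p=lambda u,v,z:onz('top',(u,v),z)
A=p(181.4,270.2,.113);B=p(239.5,283,.113);C=p(209.1,275.9,.113);print('bar',A,B,np.linalg.norm(A-B),np.arctan2(*(A-B)[1::-1]),(A+B)/2,C)
# rack body corners top z=.042, crop px
q=[p(170+x/4.4,250+y/4.4,.042) for x,y in((122,33),(330,80),(300,220),(90,170))]
print('body',np.mean(q,0),[np.arctan2(*(a-b)[1::-1]) for a,b in((q[0],q[1]),(q[3],q[2]))])
T=p(310+237/4,170+354/4,.205);S=p(310+220/4,170+256/4,.202);H=p(310+193/4,170+57/4,.214)
print('arm',T,S,H,np.arctan2(*(H-T)[1::-1]),np.linalg.norm(S-T))
for z in (.1,.2): print(p(420,370,z),p(590,370,z),p(470,265,z))
# next view pose: tool down over rack
o=telemetry.observe();Rt=R.from_euler('xyz',o['tool_rot']);print(Rt.inv().apply(np.array([.39,.24,.40])-o['eef_pos']))
```

```text
bar [0.40280287 0.29490735 0.113     ] [0.37639381 0.18481187 0.113     ] 0.11321860122142718 1.335370281709786 [0.38959834 0.23985961 0.113     ] [0.3909152  0.24198483 0.113     ]
body [0.3905854  0.24066331 0.042     ] [np.float64(1.3265874750780948), np.float64(1.321492747956043)]
arm [ 0.40620064 -0.04860692  0.205     ] [ 0.44824848 -0.04332702  0.202     ] [ 0.53177243 -0.03435284  0.214     ] 0.11302954466697969 0.04248409349890698
[ 0.20731246 -0.14444118  0.1       ] [ 0.18988903 -0.47499508  0.1       ] [ 0.39886404 -0.24851238  0.1       ]
[ 0.21905902 -0.12655965  0.2       ] [ 0.20345297 -0.42263459  0.2       ] [ 0.3906305  -0.21977554  0.2       ]
[0.26956861 0.30462666 0.00440395]
```

Emit:
creep_tool(offsets="0.137 0.167 0 0 0 0.7;0.137 0.167 0 0 0 0.7;0.137 0.167 0 0 0 0.7;0.137 0.167 0 0 0 0.7;0.274 0.334 0 0 0 1.42;0.274 0.334 0 0 0 1.42;0.274 0.334 0 0 0 1.42;0.274 0.334 0 0 0 1.42;0.274 0.334 0 0 0 1.42;0.274 0.334 0 0 0 1.42;0.274 0.334 0 0 0 1.42;0.274 0.334 0 0 0 1.42")

```text
clock: 1.35
eef_pos: [0.383, 0.2114, 0.4047]
tool_rot: [-3.142, 0.0, -1.808]
contact_force: [-0.2, 0.4, -0.4]
grip_width: 0.0849
finger_force: 0.0
```

Run:
```python
from h import *
o=telemetry.observe();print(o['clock'],o['eef_pos'],o['tool_rot'],o['joint_positions'].round(3))
f=eyes.grab_frame('wrist');cv2.imwrite('pics/w1.png',f[:,:,::-1])
import pickle;pickle.dump((o['eef_pos'],o['tool_rot']),open('w1.pkl','wb'))
```

```text
1.35 [0.38303233 0.21138    0.40473851] [-3.14156179e+00  2.10670086e-04 -1.80757895e+00] [ 0.958 -0.046 -0.48  -0.    -1.136 -1.195]
```

View pics/w1.png

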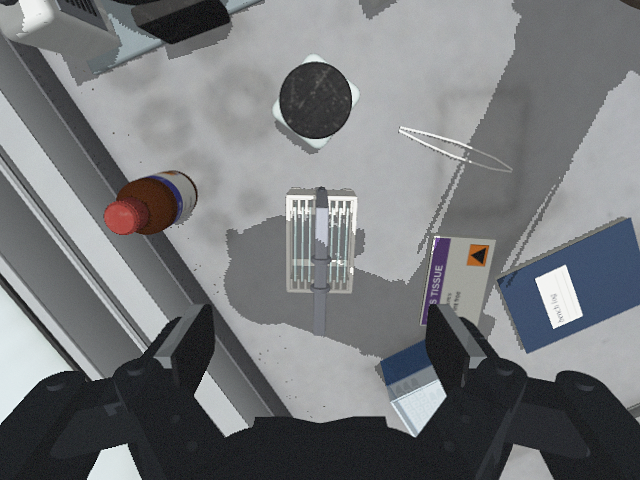

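The wrist view shows the rack centred at about (321,242). The bar runs from (321,190) to (320,334), with collars near (320,258) and (321,288).

Run:
```python
from h import *
import pickle
e,t=pickle.load(open('w1.pkl','rb'));o=dict(eef_pos=e,tool_rot=t)
A=onz('wrist',(320,335),.113,o);B=onz('wrist',(321.5,190),.113,o);C=onz('wrist',(320.5,273),.111,o)
print(A,B,np.linalg.norm(A-B),np.arctan2(*(A-B)[1::-1]),(A+B)/2,C)
q=[onz('wrist',u,.042,o) for u in((287,193),(357,193),(353,294),(286,291))];print(np.mean(q,0))
f=cv2.imread('pics/w1.png')
cv2.imwrite('pics/w1c.png',cv2.resize(f[180:345,270:370],None,fx=3.6,fy=3.6,interpolation=3))
```

```text
[0.40393767 0.29557018 0.113     ] [0.37502973 0.18062649 0.113     ] 0.11852308781455728 1.32440968394658 [0.3894837  0.23809833 0.113     ] [0.39095875 0.24355599 0.111     ]
[0.39059528 0.24328885 0.042     ]
```

View pics/w1c.png

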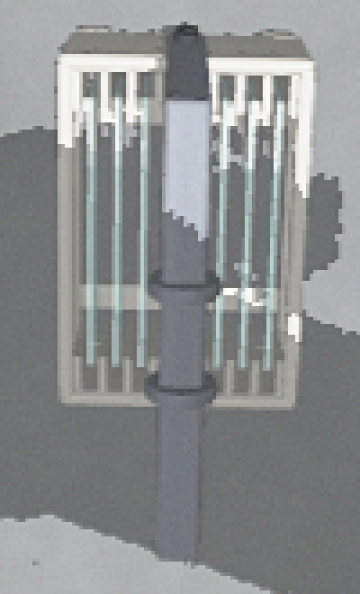

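The crop shows the collars at crop rows about 287 and 388, and the bar ends at rows 100 and 560. In the full picture the bar ends are (322.2,207.8) and (319.4,335.5), and the middle is about (321,273.7).

Run:
```python
from h import *
import pickle
e,t=pickle.load(open('w1.pkl','rb'));o=dict(eef_pos=e,tool_rot=t)
A=onz('wrist',(319.4,335.5),.113,o);B=onz('wrist',(322.2,207.8),.113,o);C=onz('wrist',(320.9,273.7),.112,o)
th=np.arctan2(*(A-B)[1::-1]);print(A,B,np.linalg.norm(A-B),th,(A+B)/2,C)
M=((A+B)/2+C)/2; u=np.array([np.cos(th),np.sin(th),0]); G=M-.031*u; G[2]=.108
o=telemetry.observe();Rt=R.from_euler('xyz',o['tool_rot']).inv()
print('M',M,'G',G,'tool delta',Rt.apply(G+[0,0,r.hold_point_z]-o['eef_pos']),'yaw now',o['tool_rot'][2],'want',th-np.pi)
```

```text
[0.40452205 0.29590824 0.113     ] [0.37757851 0.19339342 0.113     ] 0.10599643688552206 1.3137831981036392 [0.39105028 0.24465083 0.113     ] [0.39069934 0.24379172 0.112     ]
M [0.39087481 0.24422127 0.1125    ] G [0.38299483 0.21423951 0.108     ] tool delta [-0.00251386  0.00055952  0.14193647] yaw now -1.8072272725095226 want -1.827809455486154
```

Emit:
creep_tool(offsets="-0.001 0.0005 0.05 0 0 0.02;-0.0025 0.0005 0.09 0 0 0.02;-0.0025 0.0005 0.12 0 0 0.02;-0.0025 0.0005 0.142 0 0 0.02;-0.0025 0.0005 0.142 0 0 0.02;-0.0025 0.0005 0.142 0 0 0.02")

```text
clock: 2.0
eef_pos: [0.3832, 0.2146, 0.2629]
tool_rot: [3.142, -0.001, -1.828]
contact_force: [-0.6, 0.1, 1.2]
grip_width: 0.0855
finger_force: 0.0
```

Emit:
creep_tool(offsets="0 0 0 0 0 0;0 0 0 0 0 0;0 0 0 0 0 0;0 0 0 0 0 0;0 0 0 0 0 0;0 0 0 0 0 0;0 0 0 0 0 0;0 0 0 0 0 0", aperture=0, grip_n=80)

```text
clock: 2.8
eef_pos: [0.3832, 0.2138, 0.2632]
tool_rot: [-3.141, 0.0, -1.83]
contact_force: [-3.3, 0.1, 5.9]
grip_width: 0.0081
finger_force: 78.1
```

Run:
```python
from h import *
o=telemetry.observe();print(o['joint_positions'].round(3))
f=eyes.grab_frame('wrist');cv2.imwrite('pics/w2.png',f[:,:,::-1])
```

```text
[ 0.961  0.12  -0.681  0.    -0.769 -1.22 ]
```

View pics/w2.png

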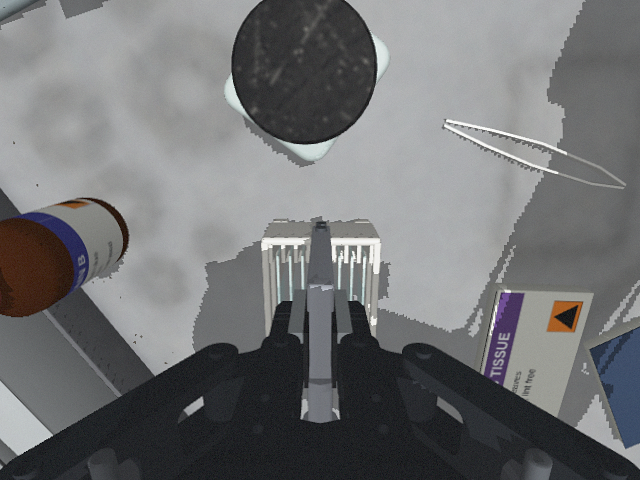

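The bar is held (about 80 N). The pads sit on the -y half of the bar, clear of the collars. I'll lift and bring the rack to just left of the arm tip.

Emit:
creep_tool(offsets="0 0 -0.01 0 0 0;0 0 -0.03 0 0 0;0 0 -0.05 0 0 0;0 0 -0.07 0 0 0;0 0 -0.09 0 0 0;0 0 -0.11 0 0 0;0 0 -0.12 0 0 0;0 0 -0.12 0 0 0;0 0 -0.12 0 0 0")

```text
clock: 3.75
eef_pos: [0.3828, 0.2135, 0.382]
tool_rot: [3.141, -0.001, -1.83]
contact_force: [-1.0, 0.6, -3.4]
grip_width: 0.0083
finger_force: 78.3
```

Emit:
creep_tool(offsets="0.01 -0.002 0 0 0 -0.02;0.025 -0.005 0 0 0 -0.05;0.045 -0.01 0 0 0 -0.1;0.065 -0.014 0 0 0 -0.15;0.09 -0.02 0 0 0 -0.2;0.11 -0.025 0 0 0 -0.25;0.13 -0.03 0 0 0 -0.3;0.15 -0.033 0 0 0 -0.34;0.165 -0.035 0 0 0 -0.36;0.173 -0.0365 0 0 0 -0.37;0.173 -0.0365 0 0 0 -0.37;0.173 -0.0365 0 0 0 -0.37")

```text
clock: 4.95
eef_pos: [0.3742, 0.0375, 0.3824]
tool_rot: [3.141, -0.0, -1.461]
contact_force: [-0.6, 0.0, -2.5]
grip_width: 0.0082
finger_force: 78.3
```

Run:
```python
from h import *
o=telemetry.observe();print(o['joint_positions'].round(3))
f=eyes.grab_frame('wrist')
import pickle;pickle.dump((o['eef_pos'],o['tool_rot']),open('w3.pkl','wb'))
g=eyes.grab_frame('top')
s=eyes.grab_frame('scene')
cv2.imwrite('pics/w3f.png',f[:,:,::-1]);cv2.imwrite('pics/t3f.png',g[:,:,::-1]);cv2.imwrite('pics/s3f.png',s[:,:,::-1])
o=np.zeros((600,800,3),np.uint8)
o[:300,:400]=cv2.resize(f,(400,300),interpolation=3)
o[:300,400:]=cv2.resize(g[150:285,250:430],(400,300),interpolation=3)
o[300:,:400]=cv2.resize(s[170:290,210:370],(400,300),interpolation=3)
cv2.imwrite('pics/m3.png',o[:,:,::-1])
```

```text
[ 0.635 -0.148 -0.622 -0.    -1.097 -0.525]
```

View pics/m3.png

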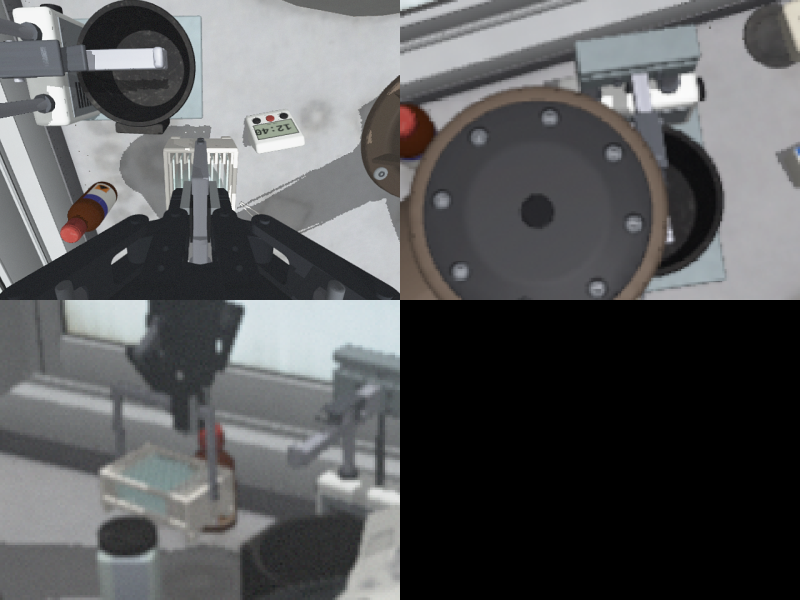

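The rack hangs level left of the tip. In the full wrist picture the arm's tip is near (264,91) and its free part spans columns 136 to 264 over the dark tub. I'll measure its edges numerically.

Run:
```python
from h import *
g=cv2.cvtColor(cv2.imread('pics/w3f.png'),6)
for c in(150,170,190,210,230,245,258): print(c,' '.join(f'{v}' for v in g[64:124:2,c]))
print('row94',' '.join(str(v) for v in g[92,110:290:3]))
print('row84',' '.join(str(v) for v in g[84,110:290:3]))
```

```text
150 31 30 33 35 25 31 27 32 216 222 220 222 134 139 137 139 138 142 139 140 142 142 142 132 92 36 24 27 19 27
170 22 34 28 30 21 24 32 78 218 223 221 223 225 223 225 224 223 223 227 227 225 226 227 198 95 28 32 43 33 31
190 31 25 33 44 57 56 56 153 224 225 224 223 225 223 226 225 228 229 228 228 228 228 230 169 81 54 63 67 65 60
210 57 54 58 64 67 61 59 178 225 225 226 226 227 225 225 226 227 228 229 229 230 230 230 131 66 64 66 60 65 63
230 62 56 59 59 57 56 48 201 227 226 229 227 227 226 229 227 230 230 230 232 230 231 217 104 63 64 65 61 65 61
245 73 66 59 60 56 61 67 173 190 175 153 142 140 137 165 192 196 219 222 222 227 235 202 81 55 59 64 69 62 61
258 63 60 65 59 60 56 149 181 194 193 194 196 201 204 203 201 196 201 196 195 189 174 102 88 59 57 62 67 61 71
row94 100 101 102 104 103 104 104 104 108 73 140 139 140 140 229 223 222 223 223 225 225 224 225 226 224 225 225 225 225 227 226 226 229 226 224 227 227 225 227 229 229 229 227 228 228 165 211 226 235 217 146 100 105 58 57 58 60 60 60 61
row84 104 100 101 102 100 106 102 121 91 67 141 138 130 221 221 221 222 222 222 223 221 224 225 224 223 224 224 223 224 225 223 225 223 224 226 226 226 227 228 227 229 227 228 229 228 153 218 231 238 210 126 103 95 64 62 72 61 83 65 39
```

Run:
```python
from h import *
import pickle
e,t=pickle.load(open('w3.pkl','rb'));o=dict(eef_pos=e,tool_rot=t)
P=lambda u,v,z:onz('wrist',(u,v),z,o)
a=(P(170,78.5,.202)+P(170,110.5,.202))/2;b=(P(230,77.3,.202)+P(230,109.8,.202))/2
print('width',np.linalg.norm(P(200,78,.202)-P(200,110.3,.202)))
th=np.arctan2(*(a-b)[1::-1]);
t1=P(259.5,93,.209);t2=P(245,93,.209);t3=P(244,93,.202);print(a,b,th,t1,t2,t3)
ax=np.array([np.cos(th),np.sin(th),0])
for q,d in((t1,.073),(t2,.067),(t3,.067)): print(d,q+ax*d)
# center: project tip on centre line
h=b+ax*(((t1-b)@ax*ax)[0]/ax[0]+.073);print('home',h)
# bar end check
g=cv2.cvtColor(cv2.imread('pics/w3f.png'),6)
T=R.from_euler('xyz',t)
hb=.1547+.001
for d in(.049,.053): print(proj('wrist',e+T.apply([-.0314+d,0,hb-.004]),o))
print(g[200:290:3,320])
```

```text
width 0.011653634105675197
[ 0.44140765 -0.043287    0.202     ] [ 0.41845781 -0.04599053  0.202     ] 0.11726117494743755 [ 0.40611072 -0.04697734  0.209     ] [ 0.41136092 -0.0464213   0.209     ] [ 0.41314014 -0.04681155  0.202     ]
0.073 [ 0.47860941 -0.03843687  0.209     ]
0.067 [ 0.47790082 -0.03858279  0.209     ]
0.067 [ 0.47968004 -0.03897304  0.202     ]
home [ 0.47866375 -0.03889818  0.202     ]
[[321.44270528 294.39568715]]
[[321.45009351 284.24432038]]
[206 126 128 127 130 122 125  56  73  55 113 100 104 106 103 103 103 101
 102 105 103 104 101  94  95  97  94  94 106 133]
```

Home is at (0.4787, -0.039), with the arm yawed 0.117 rad. I'll slide sideways past the tip, then thread the bar over the outer part of the arm.

Emit:
creep_tool(offsets="0.01 0 0 0 0 -0.008;0.03 -0.001 0 0 0 -0.008;0.05 -0.002 0 0 0 -0.008;0.07 -0.002 0 0 0 -0.008;0.09 -0.003 0 0 0 -0.008;0.11 -0.004 0 0 0 -0.008;0.12 -0.004 0 0 0 -0.008;0.12 -0.004 0 0 0 -0.008;0.12 -0.004 0 0 0 -0.008")

```text
clock: 6.0
eef_pos: [0.3914, -0.0813, 0.3826]
tool_rot: [3.141, 0.0, -1.452]
contact_force: [-0.3, -0.4, -2.8]
grip_width: 0.0086
finger_force: 78.3
```

Run:
```python
from h import *
import sys
o=telemetry.observe();T=R.from_euler('xyz',o['tool_rot']);c=o['eef_pos']+T.apply([-.0314,0,.158])
h=np.array([.4787,-.0392,.202]);A=R.from_euler('z',.117).inv();print('handle_mid in home',A.apply(c-h),o['contact_force'],o['tool_rot'],o['joint_positions'].round(2))
f=eyes.grab_frame('wrist');cv2.imwrite('pics/w4.png',f[:,:,::-1])
```

```text
handle_mid in home [-0.09167937 -0.00019038  0.02256927] [-0.34290526 -0.43809786 -2.81887432] [ 3.14134154e+00  1.22821461e-04 -1.45234636e+00] [ 0.3  -0.1  -0.58 -0.   -1.09 -0.18]
```

View pics/w4.png

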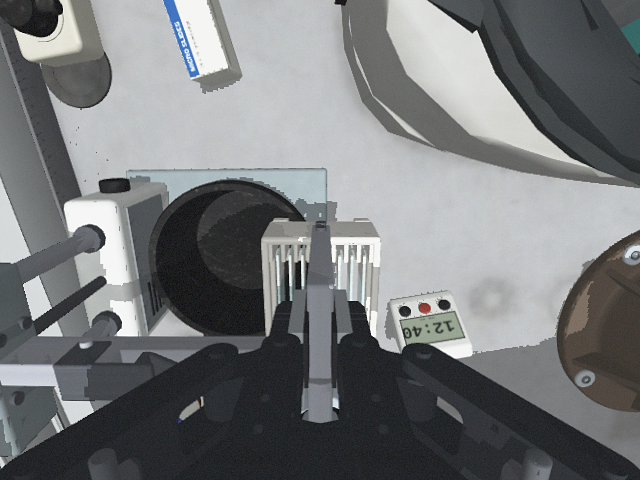

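The rack is level in front of the tip, and the arm is entering at row ~345. The numbers put the handle at s = -92 mm, y ≈ 0. Now I'll thread it on.

Emit:
creep_tool(offsets="0 -0.005 0 0 0 0;0 -0.015 0 0 0 0;0 -0.025 0 0 0 0;0 -0.035 0 0 0 0;0 -0.043 0 0 0 0;0 -0.043 0 0 0 0;0 -0.043 0 0 0 0")

```text
clock: 6.75
eef_pos: [0.4342, -0.0765, 0.3823]
tool_rot: [3.14, -0.0, -1.452]
contact_force: [-1.1, -0.6, -2.6]
grip_width: 0.0079
finger_force: 78.3
```

Emit:
creep_tool(offsets="0 0 0.005 0 0 0;0 0 0.01 0 0 0;0 0 0.014 0 0 0;0 0 0.017 0 0 0;0 0 0.019 0 0 0;0 0 0.020 0 0 0;0 0 0.021 0 0 0;0 0 0.021 0 0 0")

```text
clock: 7.55
eef_pos: [0.4341, -0.0765, 0.3617]
tool_rot: [-3.142, -0.0, -1.452]
contact_force: [-0.1, -0.1, -2.3]
grip_width: 0.008
finger_force: 78.3
```

Emit:
creep_tool(offsets="0 0 0.001 0 0 0;0 0 0.001 0 0 0;0 0 0.001 0 0 0")

```text
clock: 7.85
eef_pos: [0.4341, -0.0765, 0.3607]
tool_rot: [-3.142, -0.0, -1.452]
contact_force: [0.8, 0.1, -3.0]
grip_width: 0.0078
finger_force: 78.3
```

Emit:
creep_tool(offsets="0 0 0.001 0 0 0;0 0 0.001 0 0 0;0 0 0.001 0 0 0")

```text
clock: 8.15
eef_pos: [0.4342, -0.0765, 0.36]
tool_rot: [-3.141, -0.0, -1.452]
contact_force: [-1.6, -0.2, 1.5]
grip_width: 0.0082
finger_force: 78.8
```

Emit:
creep_tool(offsets="0 0 0 0 0 0;0 0 0 0 0 0;0 0 0 0 0 0;0 0 0 0 0 0;0 0 0 0 0 0;0 0 0 0 0 0;0 0 0 0 0 0;0 0 0 0 0 0;0 0 0 0 0 0;0 0 0 0 0 0", aperture=0.04)

```text
clock: 9.15
eef_pos: [0.4341, -0.0765, 0.3597]
tool_rot: [3.142, -0.0, -1.452]
contact_force: [0.4, 0.4, -0.0]
grip_width: 0.0398
finger_force: 0.0
```

Emit:
creep_tool(offsets="0 0 -0.02 0 0 0;0 0 -0.05 0 0 0;0 0 -0.09 0 0 0;0 0 -0.12 0 0 0;0 0 -0.12 0 0 0;0 0 -0.12 0 0 0")

```text
clock: 9.75
eef_pos: [0.434, -0.0764, 0.48]
tool_rot: [-3.14, 0.001, -1.452]
contact_force: [0.0, -0.4, -0.6]
grip_width: 0.0397
finger_force: 0.0
```

Run:
```python
from h import *
import pickle
o=telemetry.observe();print(o['eef_pos'],o['contact_force'])
f=eyes.grab_frame('wrist');pickle.dump((o['eef_pos'],o['tool_rot']),open('w5.pkl','wb'))
cv2.imwrite('pics/w5f.png',f[:,:,::-1])
# predicted pixel of handle mid top & ends
h=np.array([.4787,-.0392,.202]);A=R.from_euler('z',.117)
for p in((-.049,0,.008),(-.049,-.053,.008),(-.049,.053,.008),(0,0,0),(-.073,0,.007)): print(p,proj('wrist',h+A.apply(p),o).round(0))
```

```text
[ 0.4339625  -0.07643157  0.4800125 ] [ 0.00477013 -0.43616722 -0.6389214 ]
(-0.049, 0, 0.008) [[322. 284.]]
(-0.049, -0.053, 0.008) [[322. 211.]]
(-0.049, 0.053, 0.008) [[321. 349.]]
(0, 0, 0) [[255. 280.]]
(-0.073, 0, 0.007) [[355. 284.]]
```

Run:
```python
from h import *
import pickle
f=cv2.imread('pics/w5f.png');g=cv2.cvtColor(f,6)
for r_ in(222,236,250,262,284,306,320,334,345): print(r_,' '.join(str(v) for v in g[r_,296:350:2]))
print('col322',' '.join(str(v) for v in g[200:360:3,322]))
print('col316',' '.join(str(v) for v in g[200:360:3,313]))
```

```text
222 44 33 225 117 39 35 229 89 23 192 210 207 206 206 208 193 48 62 254 26 36 106 255 20 23 112 233
236 60 37 136 107 32 40 173 74 32 179 211 205 209 206 208 188 43 57 160 32 26 75 125 23 21 78 135
250 59 40 97 120 36 38 176 87 32 122 126 122 124 126 119 118 38 45 123 25 25 71 116 34 37 98 103
262 56 9 85 120 21 21 128 94 88 120 129 127 123 119 124 116 86 50 123 21 18 90 114 14 51 130 102
284 117 127 128 126 131 130 124 123 130 120 124 124 123 120 117 112 123 192 205 206 200 201 203 201 205 134 171
306 101 98 161 158 157 156 155 156 159 124 124 123 121 122 193 181 161 168 171 173 171 173 172 179 177 181 183
320 101 105 107 171 173 173 172 171 165 163 203 198 202 196 204 170 161 168 170 175 179 176 178 185 128 110 113
334 100 101 101 102 105 104 96 97 98 159 200 198 194 197 203 173 109 117 116 118 118 120 104 100 100 101 105
345 115 112 114 110 109 112 117 116 113 166 193 194 196 193 196 163 112 120 128 123 127 126 112 109 114 114 113
col322 91 95 97 94 203 205 209 208 208 206 206 208 206 206 214 124 124 122 121 121 124 125 81 120 119 125 125 125 120 122 125 120 126 109 120 124 118 116 201 199 196 199 197 199 198 195 195 194 194 190 118 116 118 115
col316 159 148 134 119 166 166 154 156 156 153 152 154 102 111 109 108 107 106 103 104 83 101 88 116 111 114 115 119 118 141 141 93 88 120 136 136 131 131 139 137 133 134 133 131 129 91 91 102 102 108 111 117 121 118
```

The bar sits at columns 314–327 and rows 211–349, which matches the prediction to about 1 mm. The rack is hanging free and square at s ≈ -48 mm. Next I'll turn the tool 90° so the open fingers straddle the arm, and come down outside the bar.

Emit:
creep_tool(offsets="-0.032 0.031 0 0 0 -0.15;-0.032 0.031 0 0 0 -0.3;-0.032 0.031 0 0 0 -0.45;-0.032 0.031 0 0 0 -0.6;-0.032 0.031 0 0 0 -0.75;-0.032 0.031 0 0 0 -0.9;-0.032 0.031 0 0 0 -1.05;-0.032 0.031 0 0 0 -1.2;-0.032 0.031 0 0 0 -1.35;-0.032 0.031 0 0 0 -1.5;-0.032 0.031 0 0 0 -1.569;-0.032 0.031 0 0 0 -1.569;-0.032 0.031 0 0 0 -1.569", aperture=0.04)

```text
clock: 11.1
eef_pos: [0.3994, -0.0484, 0.4789]
tool_rot: [3.141, 0.002, 0.115]
contact_force: [-0.7, -0.6, 0.3]
grip_width: 0.0399
finger_force: 0.0
```

Run:
```python
from h import *
import pickle
o=telemetry.observe();T=R.from_euler('xyz',o['tool_rot']);h=np.array([.4787,-.0392,.202]);A=R.from_euler('z',.117).inv()
print('TCP in home',A.apply(o['eef_pos']-h),o['tool_rot'][2],o['joint_positions'].round(2),o['grip_width'])
f=eyes.grab_frame('wrist');cv2.imwrite('pics/w6f.png',f[:,:,::-1]);pickle.dump((o['eef_pos'],o['tool_rot']),open('w6.pkl','wb'))
for p in((-.049,0,.008),(-.049,-.035,.008),(-.049,.035,.008)): print(p,proj('wrist',h+A.inv().apply(p),o).round(0))
```

```text
TCP in home [-7.98286371e-02  1.39938015e-04  2.76894081e-01] 0.11480958941631236 [ 0.38 -0.16 -0.41 -0.   -1.32  1.31] 0.039926400632587344
(-0.049, 0, 0.008) [[320. 198.]]
(-0.049, -0.035, 0.008) [[373. 198.]]
(-0.049, 0.035, 0.008) [[267. 198.]]
```

Emit:
creep_tool(offsets="0 0 0.03 0 0 0;0 0 0.06 0 0 0;0 0 0.09 0 0 0;0 0 0.11 0 0 0;0 0 0.122 0 0 0;0 0 0.122 0 0 0;0 0 0.122 0 0 0")

```text
clock: 11.85
eef_pos: [0.3997, -0.0483, 0.358]
tool_rot: [3.141, 0.0, 0.117]
contact_force: [-0.1, 0.1, -0.1]
grip_width: 0.0399
finger_force: 0.0
```

Emit:
creep_tool(offsets="0.003 0 0 0 0 0;0.006 0 0 0 0 0;0.009 0 0 0 0 0;0.012 0 0 0 0 0;0.012 0 0 0 0 0")

```text
clock: 12.35
eef_pos: [0.4119, -0.0469, 0.3578]
tool_rot: [3.142, -0.0, 0.117]
contact_force: [-0.5, -0.3, 0.3]
grip_width: 0.0401
finger_force: 0.0
```

Run:
```python
from h import *
f=eyes.grab_frame('wrist');s=eyes.grab_frame('scene')
o=np.zeros((600,800,3),np.uint8)
o[:,:]=0
o[:420,:560]=cv2.resize(f,(560,420),interpolation=3)
o[360:,480:]=cv2.resize(s[180:270,290:410],(320,240),interpolation=3)
cv2.imwrite('pics/m7.png',o[:,:,::-1])
```

```text
(no output)
```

View pics/m7.png

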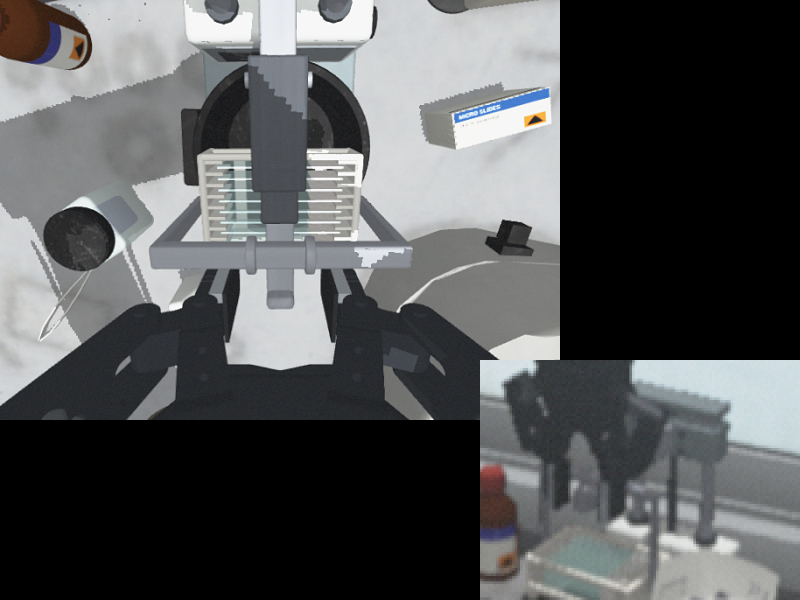

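The view shows the arm between the collars, around (280,255), and both fingers standing behind the bar at about (215,300) and (340,300), either side of the arm. Now the slow push home.

Emit:
creep_tool(offsets="0.003 0 0 0 0 0;0.005 0 0 0 0 0;0.007 0 0 0 0 0;0.010 0 0 0 0 0;0.013 0 0 0 0 0;0.016 0 0 0 0 0;0.019 0 0 0 0 0;0.022 0 0 0 0 0;0.022 0 0 0 0 0;0.022 0 0 0 0 0")

```text
clock: 13.45
eef_pos: [0.4338, -0.0442, 0.3577]
tool_rot: [-3.141, -0.001, 0.117]
contact_force: [-0.4, -0.2, -0.2]
grip_width: 0.0401
finger_force: 0.0
```

Emit:
creep_tool(offsets="0.003 0 0 0 0 0;0.006 0 0 0 0 0;0.009 0 0 0 0 0;0.012 0 0 0 0 0;0.015 0 0 0 0 0;0.018 0 0 0 0 0;0.021 0 0 0 0 0;0.023 0 0 0 0 0;0.023 0 0 0 0 0;0.023 0 0 0 0 0;0.023 0 0 0 0 0")

```text
clock: 14.55
eef_pos: [0.4561, -0.0418, 0.3577]
tool_rot: [3.142, -0.0, 0.117]
contact_force: [-2.1, -1.3, 0.7]
grip_width: 0.0396
finger_force: 1.3
```

Create chk.py:
```python
from h import *
import sys
o=telemetry.observe();h=np.array([.4787,-.0392,.202]);A=R.from_euler('z',.117)
print('TCP in home',A.inv().apply(o['eef_pos']-h),o['contact_force'])
f=eyes.grab_frame('wrist');g=cv2.cvtColor(f,7);cv2.imwrite(sys.argv[1],f[:,:,::-1])
# bar position: vertical profile on the free bar at y=+-40 -> s of edges
for y in(-.043,.043):
    ss=np.arange(-.07,.02,.001);P=np.array([h+A.apply((s,y,.008)) for s in ss]);uv=proj('wrist',P,o)
    print(y,' '.join(f'{int(1000*round(s,3))}:{g[int(v+.5),int(u+.5)]}' for s,(u,v) in zip(ss,uv) if 0<=v<479 and 0<=u<639 and abs(s-float(sys.argv[2]))<.016))
```

```bash
python3 chk.py pics/w8.png -0.006
```

```text
TCP in home [-2.27297398e-02  8.51449509e-05  1.55705876e-01] [-2.13514157 -1.29382067  0.74124344]
-0.043 -22:106 -21:106 -20:107 -19:104 -18:103 -17:171 -16:171 -15:169 -14:171 -13:173 -12:176 -11:173 -10:134 -9:134 -8:130 -7:133 -6:132 -5:134 -4:134 -3:140 -2:137 -1:137 0:109 1:103 2:91 3:90 4:89 5:90 6:96 7:101 8:100 9:133
0.043 -22:201 -21:199 -20:201 -19:205 -18:204 -17:201 -16:204 -15:201 -14:196 -13:199 -12:201 -11:206 -10:129 -9:131 -8:132 -7:133 -6:133 -5:133 -4:135 -3:137 -2:137 -1:132 0:104 1:101 2:89 3:85 4:91 5:86 6:99 7:101 8:101 9:184
```

The bar is square and centred at about -5.5 mm. I'll push the rest in small steps while watching the force.

Emit:
creep_tool(offsets="0.001 0 0 0 0 0;0.002 0 0 0 0 0;0.003 0 0 0 0 0;0.004 0 0 0 0 0;0.004 0 0 0 0 0;0.004 0 0 0 0 0")

```text
clock: 15.2
eef_pos: [0.4602, -0.0412, 0.3577]
tool_rot: [-3.141, -0.0, 0.117]
contact_force: [-3.1, -1.2, 1.3]
grip_width: 0.0399
finger_force: 1.3
```

Emit:
creep_tool(offsets="0.0005 0 0 0 0 0;0.001 0 0 0 0 0;0.001 0 0 0 0 0;0.001 0 0 0 0 0")

```text
clock: 15.6
eef_pos: [0.4612, -0.0411, 0.3577]
tool_rot: [-3.142, -0.0, 0.117]
contact_force: [-2.1, -0.4, 0.5]
grip_width: 0.0404
finger_force: 1.1
```

```bash
python3 chk.py pics/w9.png 0.0
```

```text
TCP in home [-0.01758337  0.00016811  0.15570455] [-2.14299107 -0.35498522  0.50851145]
-0.043 -16:106 -15:104 -14:155 -13:171 -12:168 -11:168 -10:173 -9:171 -8:173 -7:184 -6:186 -5:131 -4:127 -3:132 -2:133 -1:133 0:133 1:132 2:136 3:137 4:129 5:112 6:103 7:103 8:93 9:84 10:91 11:94 12:100 13:104 14:102 15:200
0.043 -16:204 -15:200 -14:201 -13:195 -12:198 -11:196 -10:195 -9:201 -8:202 -7:203 -6:202 -5:191 -4:134 -3:132 -2:133 -1:135 0:130 1:134 2:135 3:136 4:136 5:108 6:101 7:102 8:85 9:88 10:89 11:97 12:96 13:100 14:132 15:193
```

Emit:
creep_tool(offsets="0.0005 0 0 0 0 0;0.001 0 0 0 0 0;0.001 0 0 0 0 0")

```text
clock: 15.95
eef_pos: [0.4622, -0.041, 0.3577]
tool_rot: [3.142, -0.0, 0.117]
contact_force: [-1.8, -0.4, 1.1]
grip_width: 0.04
finger_force: 1.3
```

Emit:
creep_tool(offsets="0.0005 0 0 0 0 0;0.001 0 0 0 0 0;0.001 0 0 0 0 0")

```text
clock: 16.25
eef_pos: [0.4625, -0.041, 0.3577]
tool_rot: [3.142, 0.002, 0.117]
contact_force: [-7.0, 0.1, 4.6]
grip_width: 0.0398
finger_force: 3.5
```

The bar is against the shoulder (7 N). I'll back off, rise to the earlier viewing pose, and compare the keeper with the picture taken before the push.

Emit:
creep_tool(offsets="-0.002 0 0 0 0 0;-0.005 0 0 0 0 0;-0.01 0 0 0 0 0;-0.025 0 0 0 0 0;-0.045 0 0 0 0 0;-0.0635 0 0 0 0 0;-0.0635 0 0 0 0 0;-0.0635 0 0 0 0 0")

```text
clock: 17.05
eef_pos: [0.3994, -0.0484, 0.3582]
tool_rot: [-3.141, -0.002, 0.118]
contact_force: [1.0, 0.3, 0.7]
grip_width: 0.0401
finger_force: 0.0
```

Emit:
creep_tool(offsets="0 0 -0.03 0 0 0;0 0 -0.06 0 0 0;0 0 -0.09 0 0 0;0 0 -0.122 0 0 0;0 0 -0.122 0 0 0;0 0 -0.122 0 0 0;0 0 -0.122 0 0 0")

```text
clock: 17.75
eef_pos: [0.3999, -0.0483, 0.4787]
tool_rot: [3.142, 0.001, 0.117]
contact_force: [-0.3, -0.7, -0.6]
grip_width: 0.0398
finger_force: 0.0
```

```bash
python3 chk.py pics/w10.png 0.0
```

Run:
```python
from h import *
import pickle
e,t=pickle.load(open('w6.pkl','rb'));o6=dict(eef_pos=e,tool_rot=t);o=telemetry.observe()
h=np.array([.4787,-.0392,.202]);A=R.from_euler('z',.117)
ss=np.arange(-.05,.03,.002)
for n,oo in(('w6f',o6),('w10',o)):
    g=cv2.cvtColor(cv2.imread(f'pics/{n}.png'),6).astype(float);g=cv2.GaussianBlur(g,(3,3),0)
    for y in(0,.004):
        uv=proj('wrist',np.array([h+A.apply((s,y,.012)) for s in ss]),oo)
        print(n,y,' '.join(f'{int(round(1000*s))}:{int(g[int(v+.5),int(u+.5)])}' for s,(u,v) in zip(ss,uv)))
```

```text
TCP in home [-7.93219883e-02  1.63184264e-04  2.76736562e-01] [-0.31648592 -0.67491378 -0.58781434]
-0.043 -16:55 -15:53 -14:59 -13:68 -12:57 -11:59 -10:39 -9:27 -8:22 -7:21 -6:81 -5:140 -4:200 -3:228 -2:227 -1:225 0:224 1:223 2:223 3:226 4:202 5:179 6:191 7:189 8:190 9:191 10:189 11:187 12:191 13:189 14:187 15:191
0.043 -16:38 -15:33 -14:29 -13:36 -12:34 -11:38 -10:37 -9:44 -8:41 -7:45 -6:48 -5:94 -4:120 -3:133 -2:134 -1:133 0:134 1:133 2:136 3:136 4:137 5:36 6:100 7:122 8:122 9:119 10:120 11:115 12:111 13:110 14:111 15:105
w6f 0 -50:129 -48:131 -46:132 -44:136 -42:112 -40:135 -38:135 -36:136 -34:136 -32:138 -30:67 -28:71 -26:70 -24:71 -22:70 -20:71 -18:65 -16:70 -14:72 -12:71 -10:71 -8:72 -6:71 -4:74 -2:72 0:74 2:80 4:81 6:81 8:101 10:120 12:119 14:120 16:119 18:119 20:119 22:118 24:117
[... 167 characters left out ...]
 -12:72 -10:70 -8:72 -6:73 -4:73 -2:72 0:73 2:72 4:73 6:72 8:83 10:119 12:120 14:118 16:119 18:120 20:120 22:118 24:121 26:104 28:229
w10 0 -50:131 -48:131 -46:132 -44:132 -42:133 -40:132 -38:133 -36:133 -34:134 -32:122 -30:65 -28:69 -26:68 -24:69 -22:69 -20:70 -18:64 -16:69 -14:70 -12:70 -10:69 -8:70 -6:70 -4:70 -2:71 0:71 2:79 4:75 6:67 8:97 10:118 12:116 14:117 16:116 18:116 20:117 22:115 24:116 26:148 28:222
w10 0.004 -50:136 -48:134 -46:136 -44:135 -42:136 -40:135 -38:135 -36:135 -34:136 -32:126 -30:67 -28:70 -26:70 -24:71 -22:70 -20:70 -18:64 -16:69 -14:71 -12:69 -10:70 -8:70 -6:71 -4:70 -2:72 0:70 2:70 4:71 6:72 8:72 10:89 12:104 14:119 16:117 18:118 20:116 22:117 24:117 26:143 28:226
```

The keeper's top edges match the shut picture, but that view is not very sensitive to its angle. I'll move the robot aside and compare in the scene camera.

Emit:
creep_tool(offsets="0 -0.05 0 0 0 0;0 -0.1 0 0 0 0;0 -0.15 0 0 0 0;0 -0.2 0 0 0 0;0 -0.25 0 0 0 0;0 -0.3 0 0 0 0;0 -0.3 0 0 0 0;0 -0.3 0 0 0 0")

```text
clock: 18.6
eef_pos: [0.3646, 0.2509, 0.4783]
tool_rot: [3.139, 0.002, 0.12]
contact_force: [0.1, -0.0, 0.8]
grip_width: 0.0399
finger_force: 0.0
```

Run:
```python
from h import *
s=np.mean([eyes.grab_frame('scene').astype(float) for _ in range(4)],0).astype(np.uint8);cv2.imwrite('pics/s11.png',s[:,:,::-1])
h=np.array([.4787,-.0392,.202]);A=R.from_euler('z',.117)
from scipy.spatial.transform import Rotation as R2
P=[(-.073,0,.007),(-.03,-.008,.012),(-.03,.008,.012),(.02,-.008,.012)]
print(proj('scene',np.array([h+A.apply(p) for p in P])).round(1))
a=cv2.imread('pics/scene0.png',0).astype(int);b=cv2.cvtColor(s,7).astype(int)
print(a[200:242,326:366:1][::2,::2]);print(b[200:242,326:366][::2,::2])
```

```text
[[327.6 228.1]
 [342.2 219. ]
 [335.8 217.2]
 [354.6 210.4]]
[[111 127 137 147 170 183 188 193 180  96 101 109 107 116 111 100 100  92
   83  86]
 [153 144 132 123 111 111 119 139 139  91  84  92  90  88  95 103 116 111
  106 104]
 [119 121 132 136 143 151 144 135 125  87  88  90  92  76  91 131 147 130
  105 104]
 [116 119 115 118 118 118 119 127 132  88  88  94  94  98 139 157 151 112
   89  85]
 [111 115 118 118 120 115 117 119 113  90  93  88  92  93 103 124 104  91
   94  80]
 [111 112 111 112 112 115 113 117 104  90  87  91  91  84  66  79  95  93
   90  81]
 [108 110 112 111 115 109 110  91  91  93  90  90  83  70  64  90  94  95
   85  84]
 [106 106 111 111 110 110  99  86  77  87  86  85  86  69  91  96  94  95
   89  74]
 [103 105 108 104 111  95 103  99  63  63  69  91  88  68  84  97  86 104
   69  91]
 [ 98 103  99 105 103  90  93  82  68  68  74  94  84  71  85  99 108 108
   69 103]
 [125 114 107 103 100 103 100 100  93  90  
[... 1978 characters left out ...]
 101  88
   75  95]
 [102 134 142 137 162 159 136  99  90  90 108  90  91 126 130 118 112  75
   63  93]
 [128 145 167 161 154 118  94  92 120 116 108  90  90 108 118 126 138  88
   63 110]
 [100 107 113 135 106  89 107 139 163 164 149  90  91 116 113 111 103  72
   63 103]
 [ 94  98  95  93  90 112 160 165 165 167 161  92  91 153 163 152 147  91
   62 101]
 [102  98  92 102 141 166 177 175 148 155 153  97  90 157 167 168 168 101
   62 137]
 [ 95  95  96 136 155 147 140 135 141 151 136 116  95 124 153 163 166 104
   59 143]
 [111 164 140 123 124 135 134 122 141 131 120 121 122 110 132 134 137  87
   57 136]
 [186 173 165 138 129 129 132 141 146 139 114 111 115 114 128 165 159 160
  112 118]]
```

The keeper pixels (rows 212–220, columns 336–348) match the shut reference, and the rack bar shows behind it. Handing in.

```bash
python3 -c "
from cell import r, eyes, telemetry
print(r.job_done())"
```

```text
the job is handed in; nothing more can be done
None
```

I handed the job in at about 19 s. By my measurements the rack hangs straight and untouched on the dip arm, with its bar at home against the shoulder and the keeper shut behind it; the hand-in returned no verdict. The robot never steered near the tub, jar, bottle or slide box, though I didn't re-measure their positions at the end.

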